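Open the child-safe pigment locker

ROBOT

A 6-joint arm with a two-finger parallel gripper is mounted at the origin on a cart in front of the work surface, level with it; the furniture and walls round the work are solid. World frame = base frame: x ahead of the robot, y to its left, z up, the work surface at z = 0. Lengths are in mm, angles in rad, forces in N, time in s.
With the tool pointing down it reaches from about 400 to 925 mm from the base axis. Payload 12.5 kg.
Tool frame: the origin (TCP) lies on the centre line of the jaws, within the pads' length; the fingertips stand 19 mm ahead of it and the grasp point (between the pads) is the TCP; z points along the fingers, y is the line along which they close (so a half turn about z gives the same grasp; the last joint's range is limited). The gripper opens to 95 mm and grips with 3 to 60 N. Pads are 20 mm wide; open, the fingers measure 119 mm over their backs; the gripper's body (75 mm by 180 mm) begins 59 mm behind the grasp point.
Start: joints at [-1.35, 0.491, 1.559, -0, 1.092, -0.106], TCP at [200.657, -591.93, 233.661] pointing down, gripper open.
Joint ranges: [-3.1, 3.1], [-0.84, 2.19], [0.05, 2.79], [-1.13, 4.28], [0.06, 2.93], [-2.69, 2.69]. Speed limits (rad/s): [2.22, 2.22, 2.79, 3.14, 3.14, 3.14].

INTERFACE

Orientations are given as [roll, pitch, yaw] about the fixed x, y, z axes, in that order (R = Rz(yaw) Ry(pitch) Rx(roll)).
In Python, from cell import state, read_camera, job_done gives the robot as it stands.
- The arm moves only by the tool arm_command, never from a script. Its argument "deltas" is a list of rows, each an object of numbers: "dx", "dy", "dz": the shift along the world's x, y, z in m; "yaw": the turn about the world's z in degrees. In form: [{"dx": .., "dy": .., "dz": .., "yaw": ..}, ...]. A call has 1 to 20 rows; each row shifts and turns the commanded pose from where the row before left it; what a row does not reach is not made up. A row lasts 1/10 s, in which the tool goes at most 50 mm and 8.59 degrees, less where a joint would pass 70% of its speed; a pose out of reach is approached as far as the arm can. A call with a gripper value outside its range is refused whole. "gripper" is the finger opening in m, from 0 to 0.0951, set as the call begins (left out, the last holds). The fingers move at their own pace and stop on an object; the grip force is fixed at half the most. Time passes only in rows, so rows that do not move let the fingers close. It gives the time, the measured TCP pose, the force, the opening and the grip force at its end, in the units of the state.
- state(): the state, without advancing time (a new reading comes with each control period).
- read_camera(name): name is "scene" or "top" or "wrist"; returns a dict with "color" (400x640x3 uint8, red, green, blue), "range_z" (400x640 float32, mm along the optical axis (not along the pixel's ray), 0 where there is no reading), "fx", "fy", "cx", "cy" (pixels), "extrinsics" (4x4, takes a point from camera to world coordinates). Camera axes: x right, y up, looking along -z (the intrinsics and any distortion apply to the point x, -y, -z); pixel columns grow to the right and rows downward; lengths in mm; the calibration is good to about 2 mm. A picture is of the moment at which its call begins.
- job_done(): hands the job in; it is judged then, once.
The state is a dict: "t": time; "joints": joint angles; "qvel": joint speeds; "tau": joint torques, N m; "eef_pos": TCP position; "tcp_rot": TCP orientation; "ft_force": force on the tool from outside, world axes, zero at the start; "moment": the same for the moment, N m; "opening": opening from 0.0 (shut) to 1.0 (fully open); "grip_force": force on a finger pad.
Only numpy, scipy, OpenCV 4.12 (cv2) and the standard library are available. Lean on these libraries where they do the work, as an engineer would, in place of code of your own. Each camera call takes 0.05 s, during which the arm holds its last target. There are 200 camera calls.

TASK

Open the small plywood locker on the bench: turn the steel turn button down, clear of the door, so that the door springs ajar; then reach down into the narrow gap, press the sprung white hook down and, keeping it down, bring the door out past the catch. Swing the door wide open, to about a right angle, and leave it so; do not force the latch, and leave the roll of tape on the locker, the tin beside it and the cup on the bench undisturbed.

Things in the scene. Friction and masses are not known exactly. Their poses are not given: they have to be found in the camera images.
- locker: Fixed plywood locker 250 wide, 170 deep, 190 mm high. Origin at bench height under the middle of its top board's front edge; x points into its depth, y to the left seen from the front, z up. At the right end (y -125 to -64 mm) an upright stile, front face at x -18 mm; left of it the door, hinged at the left. Under the top board's front edge (x 0) an 8 mm rail reaches down to z 165 mm: the hook's catch.
- locker_door (a joint): Door angle, rad: 0 shut; grows as its free right edge swings out toward the robot; stop at 1.75. Once the turn button is clear a sprung plunger pushes it ajar to about 0.25, where the hook holds it. With the hook held down it must pass about 0.38 for the hook to be out past the rail. The plunger pushes as far as about 0.4; beyond that the door stays where left (slight friction).
- door_edge (a point): Inner top corner of the door's free edge, 182 mm from the hinge axis; moves with the door. Door panel 16 mm thick, from 22 to 190 mm above the bench (top level with the locker's top); shut, its front is flush with the stile and its inner face at locker x -2 mm. A small knob, 22 mm proud, 80 mm above the bench on its front.
- door_hinge (a point): On the door's upright hinge axis, at the left end of the door's front face, at the height of the locker's top (190 mm above the bench).
- hook (a joint): How far the sprung white hook is pressed straight down in its guide on the door's inner face, m: 0 at rest, stop at 0.016. It clears the catch when pressed more than 0.011. It takes about 2 N to start, 6 N at the stop, and springs back up when let go.
- hook_pad (a point): Where to press: top of the hook's flat arm (36 mm wide along the door), 20 mm inside the door's inner face, 152 mm from the hinge axis, at rest 164 mm above the bench (26 mm below the locker's top). Moves with door and hook. The arm reaches 59 mm in from the door and ends in a barb 12 mm higher. With the door ajar the gap here from door to top board's edge is about 40 mm.
- turn_button (a joint): Angle of the turn button, rad: near 0 its bar lies level across the door's edge and holds it shut; grows as the knob end turns down; stops at -0.35 and 1.65. The door is free beyond about 1.0; at 1.57 the bar hangs straight down. Stays where it is left (friction, about 2 N at the knob).
- button_knob (a point): Middle of the steel knob at the end of the turn button's bar: a round stub 16 mm across that sticks straight out of the locker's front, from 9 to 45 mm in front of the face, 52 mm from the pivot. This point is 27 mm in front of the face.
- button_pivot (a point): Pivot of the turn button on the stile, 10 mm in front of its face, 168 mm above the bench. The bar is 16 mm wide, 8 mm thick, and runs 62 mm from the pivot on the knob's side (toward the door) and 22 mm on the other.
- tape: Roll of masking tape, 105 mm across, 25 mm high, lying loose on the locker's top toward the back; origin under its middle. Leave it there.
- tin: Grey tin, 57 mm across, 72 mm high, on the bench close to the right side of the locker (a like tin further back is fixed); origin under its middle. Leave it.
- cup: Pale pink-stained cup, 94 mm across, 83 mm high, on the bench left of the banding wheel; origin under its middle. Leave it.

How it is judged:
By the outcome, as a careful person would: the job done as asked, in the order asked, and still so for the second after the job is handed in, with the robot touching nothing.
It also fails if it takes over 51 s, if anything falls off the work surface, if the arm or the gripper's body presses on something with over 40 N, if the wrist force passes 120 N, or if a joint passes its speed limit or range.

## Working session

There is one attempt and no reset: what is moved stays moved. The work goes in short steps, Python scripts to look and compute and a tool call to move; the robot and the scene stay as the last step left them, time stands still between calls to the robot, and variables do not carry over. Pictures are saved under pics/ and viewed, at most 10 in all, crops included, and the job is handed in when it is done.

Besides the shell and the picture viewer there is one more tool, called after "Request:" in YAML: its name, and indented under it one key for each argument. arm_command: Moves the arm, as the interface text tells. Its arguments: {"type":"object","properties":{"deltas":{"type":"array"},"gripper":{"type":"number"}},"required":["deltas"]}

```bash
mkdir -p pics; ls; cat > h.py <<'E'
import numpy as np,cv2
from cell import state,read_camera,job_done
def pts(c):
    h,w=c["range_z"].shape;u,v=np.meshgrid(np.arange(w),np.arange(h));z=c["range_z"].astype(float)
    P=np.stack([(u-c["cx"])/c["fx"]*z,-(v-c["cy"])/c["fy"]*z,-z,np.ones_like(z)],-1)
    return (P@np.array(c["extrinsics"]).T)[...,:3]
def snap(n,f):
    c=read_camera(n);cv2.imwrite(f"pics/{f}.png",c["color"][...,::-1]);np.savez(f"pics/{f}.npz",P=pts(c),z=c["range_z"],C=c["color"],E=c["extrinsics"],K=[c["fx"],c["fy"],c["cx"],c["cy"]]);return c
E
python3 - <<'E'
from h import *
for n in("scene","top"):
    c=snap(n,n+"0");print(np.round(c["extrinsics"],2),c.keys())
print(state())
E
```

```text
pics
[[-7.2000e-01  5.4000e-01 -4.3000e-01 -8.6230e+01]
 [-6.9000e-01 -5.5000e-01  4.6000e-01  5.6972e+02]
 [ 1.0000e-02  6.3000e-01  7.8000e-01  1.4045e+03]
 [ 0.0000e+00  0.0000e+00  0.0000e+00  1.0000e+00]] dict_keys(['color', 'range_z', 'fx', 'fy', 'cx', 'cy', 'extrinsics'])
[[ 2.00000e-02  9.80000e-01 -1.90000e-01  3.84540e+02]
 [-1.00000e+00  2.00000e-02 -0.00000e+00 -1.96520e+02]
 [-0.00000e+00  1.90000e-01  9.80000e-01  1.31205e+03]
 [ 0.00000e+00  0.00000e+00  0.00000e+00  1.00000e+00]] dict_keys(['color', 'range_z', 'fx', 'fy', 'cx', 'cy', 'extrinsics'])
{'t': 0.1, 'joints': array([-1.34963682e+00,  4.91479867e-01,  1.55943106e+00,  1.07825676e-05,
        1.09171697e+00, -1.05586803e-01]), 'qvel': array([ 0.00043705, -0.00065804, -0.00078703,  0.00056716,  0.00051382,
        0.0006369 ]), 'tau': array([ 2.59888722e-03, -6.13621402e+01, -2.58605647e+01,  6.94131106e-02,
        4.70061880e-02, -5.39145663e-05]), 'eef_pos': array([ 200.58486566, -591.70469549,  233.11758733]), 'tcp_rot': array([-3.14056419e+00, -1.18614863e-04,  3.26741268e-01]), 'ft_force': array([-0.51618272, -0.06626721, -1.02103586]), 'moment': array([ 0.02822489,  0.01525185, -0.01204807]), 'grip_force': 0.0, 'opening': 1.0026900974938493}
```

View pics/scene0.png

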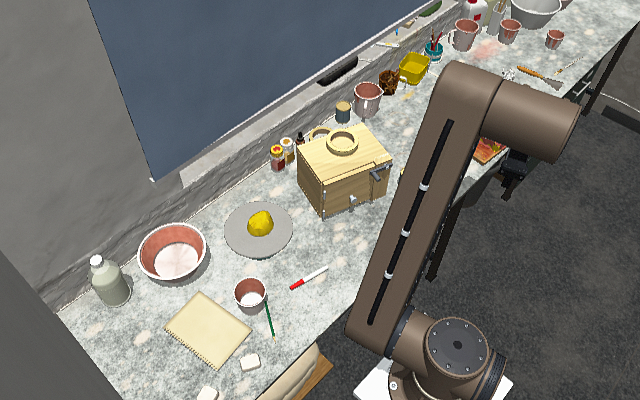

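View pics/top0.png

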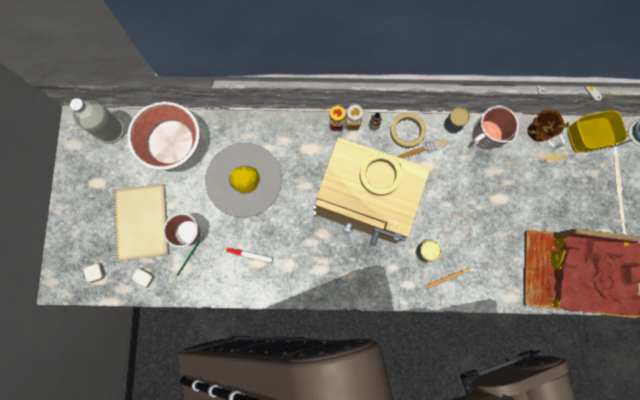

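The top view shows the locker's top between about (341,139), (428,166), (403,238) and (316,210), with the turn button at (385,237) and the tin at (430,250). The scene view shows the button's knob at (380,173) and the cup at (250,292).

```bash
python3 - <<'E'
from h import *
d=np.load("pics/top0.npz");P=d["P"]
m=(abs(P[...,2]-190)<6);m[:, :300]=0;m[:,450:]=0;m[:120]=0;m[260:]=0
n,l,s,c=cv2.connectedComponentsWithStats(m.astype(np.uint8))
k=1+np.argmax(s[1:,4]);Q=P[l==k];print(s[k],Q[:,2].mean())
r=cv2.minAreaRect(Q[:,:2].astype(np.float32));print(r);print(cv2.boxPoints(r))
for (u,v) in [(375,238),(385,237),(400,238),(430,250),(348,228),(380,160),(403,240),(316,210),(373,234)]:print(u,v,P[v,u].round(1))
q=P[225:250,365:410];h=(q[...,2]>140)
for b in (q[h&(q[...,2]<184)]).round(0)[::4]:print(b,end=' ')
im=cv2.imread("pics/top0.png")[130:270,300:450];a=cv2.resize(im,None,fx=5,fy=5,interpolation=2)[:600,:]
cv2.imwrite("pics/c1.png",cv2.resize(im,(640,597),interpolation=2))
E
```

```text
[ 315  137  115  100 5648] 190.35953530496505
((637.3392333984375, -330.93963623046875), (250.826171875, 190.2906036376953), 71.4102554321289)
[[ 507.17767 -419.47803]
 [ 687.54    -480.1407 ]
 [ 767.5008  -242.40125]
 [ 587.1385  -181.73859]]
375 238 [ 506.7 -339.9  175.6]
385 237 [ 522.7 -382.6   57.2]
400 238 [ 507.5 -402.1  178.9]
430 250 [ 488.  -503.7   68.8]
348 228 [ 542.  -277.7   87.9]
380 160 [ 702.7 -350.5  201. ]
403 240 [ 503.  -410.2  175.6]
316 210 [ 587.1 -189.9  105.5]
373 234 [ 516.6 -334.8  176.8]
[ 542. -317.  154.] [ 539. -325.  175.] [ 540. -325.  155.] [ 537. -333.  173.] [ 538. -328.  147.] [ 536. -337.  162.] [ 538. -366.  155.] [ 532. -337.  178.] [ 532. -348.  173.] [ 529. -340.  180.] [ 529. -350.  177.] [ 530. -363.  171.] [ 526. -340.  180.] [ 527. -350.  177.] [ 527. -360.  177.] [ 527. -369.  181.] [ 524. -347.  179.] [ 524. -357.  179.] [ 525. -368.  174.] [ 525. -377.  179.] [ 522. -343.  174.] [ 522. -353.  175.] [ 522. -363.  177.] [ 523. -373.  174.] [ 523. -383.  175.] [ 519. -343.  175.] [ 521. -356.  167.] [ 519. -365.  179.] [ 520. -375.  178
[... 162 characters left out ...]
 [ 516. -369.  164.] [ 515. -378.  173.] [ 515. -388.  176.] [ 515. -398.  175.] [ 512. -333.  172.] [ 512. -342.  178.] [ 513. -379.  170.] [ 513. -388.  176.] [ 512. -397.  180.] [ 513. -409.  172.] [ 509. -333.  172.] [ 510. -343.  173.] [ 511. -389.  169.] [ 511. -398.  174.] [ 511. -408.  173.] [ 511. -418.  177.] [ 507. -337.  175.] [ 508. -388.  171.] [ 508. -398.  172.] [ 508. -408.  175.] [ 504. -330.  174.] [ 504. -340.  175.] [ 505. -391.  173.] [ 506. -401.  169.] [ 506. -410.  175.] [ 502. -333.  174.] [ 501. -342.  178.] [ 504. -409.  170.] [ 499. -330.  174.] [ 499. -340.  175.] [ 497. -330.  173.] [ 497. -340.  176.] [ 494. -332.  176.] [ 492. -331.  166.] [ 491. -339.  178.]
```

View pics/c1.png

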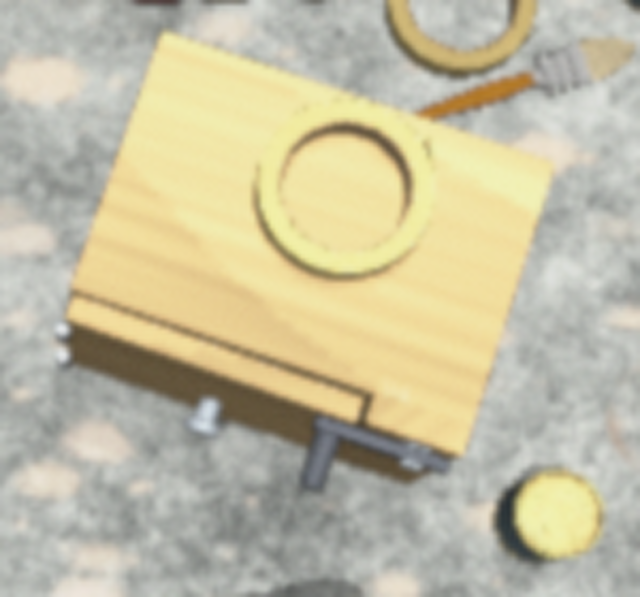

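Request:
arm_command:
  deltas:
    - {"dz": 0.03}
    - {"dz": 0.03}
    - {"dx": 0.025,"dy": 0.0214,"yaw": -3.1}
    - {"dx": 0.025,"dy": 0.0214,"yaw": -3.1}
    - {"dx": 0.025,"dy": 0.0214,"yaw": -3.1}
    - {"dx": 0.025,"dy": 0.0214,"yaw": -3.1}
    - {"dx": 0.025,"dy": 0.0214,"yaw": -3.1}
    - {"dx": 0.025,"dy": 0.0214,"yaw": -3.1}
    - {"dx": 0.025,"dy": 0.0214,"yaw": -3.1}
    - {"dx": 0.025,"dy": 0.0214,"yaw": -3.1}
    - {"dx": 0.025,"dy": 0.0214,"yaw": -3.1}
    - {"dx": 0.025,"dy": 0.0214,"yaw": -3.1}
    - {"dx": 0.025,"dy": 0.0214,"yaw": -3.1}
    - {"dx": 0.025,"dy": 0.0214,"yaw": -3.1}
    - {}
    - {}
  gripper: 0.0

```text
$.deltas[0]: bad value
```

Request:
arm_command:
  deltas:
    - {"dx": 0,"dy": 0,"dz": 0.03,"yaw": 0}
    - {"dx": 0,"dy": 0,"dz": 0.03,"yaw": 0}
    - {"dx": 0.025,"dy": 0.0214,"dz": 0,"yaw": -3.1}
    - {"dx": 0.025,"dy": 0.0214,"dz": 0,"yaw": -3.1}
    - {"dx": 0.025,"dy": 0.0214,"dz": 0,"yaw": -3.1}
    - {"dx": 0.025,"dy": 0.0214,"dz": 0,"yaw": -3.1}
    - {"dx": 0.025,"dy": 0.0214,"dz": 0,"yaw": -3.1}
    - {"dx": 0.025,"dy": 0.0214,"dz": 0,"yaw": -3.1}
    - {"dx": 0.025,"dy": 0.0214,"dz": 0,"yaw": -3.1}
    - {"dx": 0.025,"dy": 0.0214,"dz": 0,"yaw": -3.1}
    - {"dx": 0.025,"dy": 0.0214,"dz": 0,"yaw": -3.1}
    - {"dx": 0.025,"dy": 0.0214,"dz": 0,"yaw": -3.1}
    - {"dx": 0.025,"dy": 0.0214,"dz": 0,"yaw": -3.1}
    - {"dx": 0.025,"dy": 0.0214,"dz": 0,"yaw": -3.1}
    - {"dx": 0,"dy": 0,"dz": 0,"yaw": 0}
    - {"dx": 0,"dy": 0,"dz": 0,"yaw": 0}
  gripper: 0.0

```text
t: 1.7
eef_pos: [500.7, -334.8, 293.3]
tcp_rot: [3.142, 0.001, -0.32]
ft_force: [-0.2, -0.3, -0.6]
opening: 0.006
grip_force: 0.0
```

```bash
python3 - <<'E'
from h import *
c=snap("wrist","w1");print(np.round(c["extrinsics"],2))
E
```

```text
[[-3.1000e-01  9.1000e-01  2.6000e-01  5.7279e+02]
 [-9.5000e-01 -3.0000e-01 -9.0000e-02 -3.5843e+02]
 [-0.0000e+00 -2.7000e-01  9.6000e-01  4.4377e+02]
 [ 0.0000e+00  0.0000e+00  0.0000e+00  1.0000e+00]]
```

View pics/w1.png

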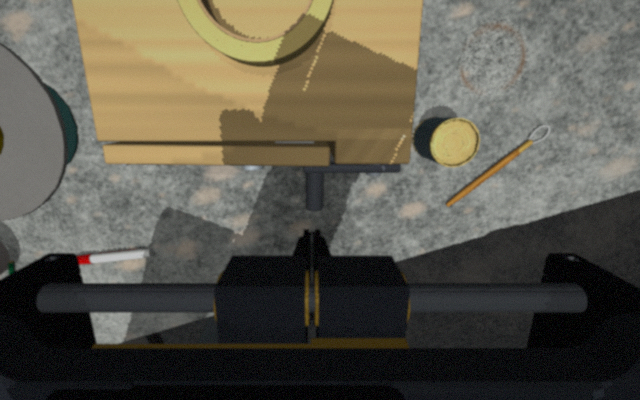

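The wrist view has the knob at about (314,190), the bar running right to (400,168), and my fingertips at (313,237) aligned with it sideways.

```bash
cat >> h.py <<'E'
O=np.array([564.2,-306.3]);ex=np.array([.948,-.319]);ey=np.array([.319,.948])
def loc(p):
    d=np.asarray(p)[...,:2]-O;return np.concatenate([np.stack([d@ex,d@ey],-1),np.asarray(p)[...,2:3]],-1)
def wor(x,y):return (O+x*ex+y*ey).round(1)
E
python3 - <<'E'
from h import *
d=np.load("pics/w1.npz");L=loc(d["P"])
for u,v in [(314,200),(314,190),(314,180),(308,190),(320,190),(340,168),(380,168),(398,168),(316,150),(328,152),(334,152),(108,150),(108,160),(406,155),(406,160),(316,240),(306,240),(313,232)]:print(u,v,L[v,u].round(0))
print(loc(state()["eef_pos"]),wor(-48,-46))
E
```

```text
314 200 [-50. -49. 176.]
314 190 [-41. -49. 175.]
314 180 [-32. -49. 177.]
308 190 [-42. -44. 174.]
320 190 [-42. -54. 174.]
340 168 [-22. -71. 174.]
380 168 [ -22. -105.  175.]
398 168 [ -21. -121.  176.]
316 150 [ -5. -50. 191.]
328 152 [ -7. -60. 188.]
334 152 [ -7. -65. 182.]
108 150 [ -6. 115. 190.]
108 160 [-14. 117. 189.]
406 155 [  -9. -122.  189.]
406 160 [ -13. -123.  190.]
316 240 [-40. -49. 290.]
306 240 [-40. -44. 289.]
313 232 [-42. -48. 274.]
[-51.36536902 -47.91949492 293.38801568] [ 504.  -334.6]
```

```bash
python3 - <<'E'
from h import *
pz=state()["eef_pos"];p=pz.copy()
for t in [0,.12,.25,.4,.55,.7,.85,1.0,1.15,1.25,1.35,1.45,1.55]:
    f=np.pi/2-.75*t;K=np.array([-101+52*np.cos(t),168-52*np.sin(t)])+8*np.array([np.cos(f),np.sin(f)])
    w=wor(-51,K[0]+12);n=np.array([*w,K[1]+19]);print(t,(n-p).round(1),n.round(1));p=n
E
```

```text
0 [  3.8  10.2 -98.4] [ 504.  -325.1  195. ]
0.12 [ 0.2  0.3 -6.3] [ 504.2 -324.8  188.7]
0.25 [-0.2 -0.4 -6.7] [ 504.  -325.2  182. ]
0.4 [-0.5 -1.6 -7.6] [ 503.5 -326.8  174.4]
0.55 [-0.9 -2.5 -7.2] [ 502.6 -329.3  167.1]
0.7 [-1.2 -3.6 -6.7] [ 501.4 -332.9  160.4]
0.85 [-1.5 -4.5 -6.1] [ 499.9 -337.4  154.4]
1.0 [-1.7 -5.2 -5.3] [ 498.2 -342.6  149.1]
1.15 [-2.  -5.9 -4.4] [ 496.2 -348.5  144.7]
1.25 [-1.5 -4.2 -2.4] [ 494.7 -352.7  142.4]
1.35 [-1.4 -4.5 -1.9] [ 493.3 -357.2  140.5]
1.45 [-1.6 -4.5 -1.4] [ 491.7 -361.7  139.1]
1.55 [-1.6 -4.7 -0.9] [ 490.1 -366.4  138.2]
```

Request:
arm_command:
  deltas:
    - {"dx": 0.002,"dy": 0.006,"dz": -0.03,"yaw": 0}
    - {"dx": 0,"dy": 0,"dz": -0.03,"yaw": 0}
    - {"dx": 0,"dy": 0,"dz": -0.025,"yaw": 0}
    - {"dx": 0,"dy": 0,"dz": -0.013,"yaw": 0}
    - {"dx": 0,"dy": 0,"dz": -0.006,"yaw": 0}
    - {"dx": 0,"dy": 0,"dz": -0.007,"yaw": 0}
    - {"dx": 0,"dy": 0,"dz": -0.0075,"yaw": 0}
    - {"dx": 0,"dy": -0.0005,"dz": -0.0075,"yaw": 0}
    - {"dx": -0.001,"dy": -0.0035,"dz": -0.0067,"yaw": 0}
    - {"dx": -0.0015,"dy": -0.0045,"dz": -0.006,"yaw": 0}
    - {"dx": 0,"dy": 0,"dz": 0,"yaw": 0}

```text
t: 2.85
eef_pos: [500.1, -337.1, 153.4]
tcp_rot: [-3.14, 0.002, -0.323]
ft_force: [2.1, 4.0, -4.1]
opening: 0.005
grip_force: 2.3
```

```bash
python3 - <<'E'
from h import *
snap("scene","s1");snap("scene","s1")
s=state();print(s["ft_force"],s["eef_pos"])
im=cv2.imread("pics/s1.png")[110:230,280:420];cv2.imwrite("pics/c2.png",cv2.resize(im,(700,600),interpolation=2))
E
```

```text
[ 1.66561582  3.85881696 -2.54842492] [ 499.99538484 -337.1396836   153.88663818]
```

View pics/c2.png

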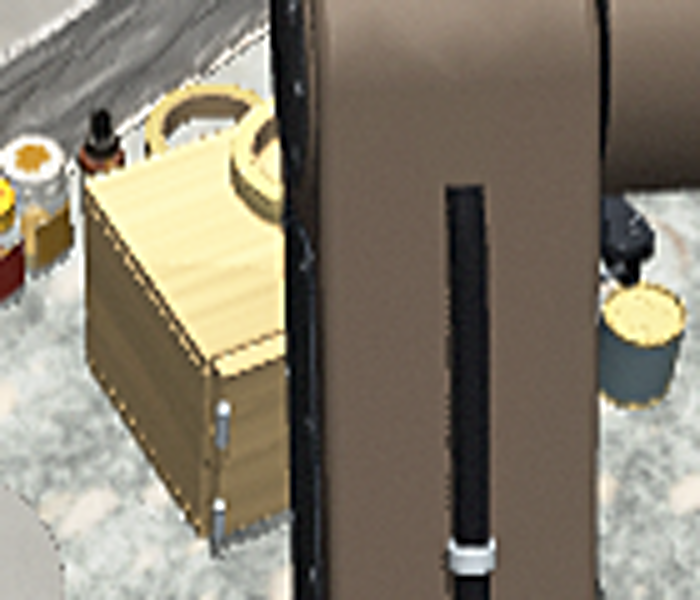

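The arm hides the knob here; only the still-shut door's left part (215–285, 370) shows. I'll continue in small steps and watch the force.

Request:
arm_command:
  deltas:
    - {"dx": -0.0008,"dy": -0.0025,"dz": -0.0025,"yaw": 0}
    - {"dx": -0.0008,"dy": -0.0025,"dz": -0.0025,"yaw": 0}
    - {"dx": 0,"dy": 0,"dz": 0,"yaw": 0}

```text
t: 3.25
eef_pos: [498.4, -341.4, 148.5]
tcp_rot: [-3.139, 0.002, -0.323]
ft_force: [3.6, 8.1, -5.6]
opening: 0.003
grip_force: 4.1
```

```bash
python3 - <<'E'
from h import *
snap("wrist","w2")
E
```

```text
(no output)
```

View pics/w2.png

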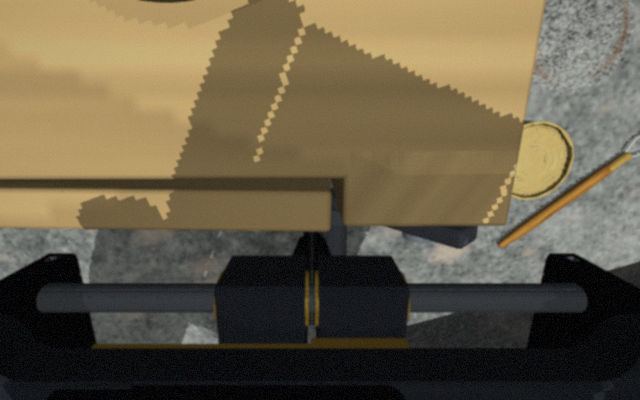

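The knob shows at about (338,245), right of the fingertips at (313,240), and the bar's far end at (400–470,235): the bar is only partly turned. I'll measure its angle.

```bash
python3 - <<'E'
from h import *
L=loc(np.load("pics/w2.npz")["P"])
for u,v in [(338,195),(338,210),(338,225),(338,240),(338,250),(332,250),(344,250),(390,228),(420,235),(440,235),(470,238),(470,230),(150,230),(310,220),(325,220),(325,185),(335,185)]:print(u,v,L[v,u].round(0))
print(loc(state()["eef_pos"]).round(1))
E
```

```text
338 195 [-10. -65. 169.]
338 210 [-25. -68. 142.]
338 225 [-35. -68. 136.]
338 240 [-44. -69. 136.]
338 250 [-50. -69. 137.]
332 250 [-50. -65. 137.]
344 250 [-51. -72. 134.]
390 228 [ -88. -133.   -0.]
420 235 [-24. -99. 176.]
440 235 [ -22. -105.  183.]
470 238 [ -23. -116.  183.]
470 230 [ -19. -115.  184.]
150 230 [-92. 110.  -1.]
310 220 [-14. -54. 189.]
325 220 [-14. -59. 189.]
325 185 [ -3. -59. 180.]
335 185 [ -9. -65. 151.]
[-51.2 -54.3 148.6]
```

Request:
arm_command:
  deltas:
    - {"dx": -0.0013,"dy": -0.0038,"dz": -0.0026,"yaw": 0}
    - {"dx": -0.0015,"dy": -0.0044,"dz": -0.0023,"yaw": 0}
    - {"dx": -0.0015,"dy": -0.0044,"dz": -0.0022,"yaw": 0}
    - {"dx": -0.0016,"dy": -0.0047,"dz": -0.0013,"yaw": 0}
    - {"dx": -0.0016,"dy": -0.0047,"dz": -0.0012,"yaw": 0}
    - {"dx": -0.0014,"dy": -0.0042,"dz": -0.0006,"yaw": 0}
    - {"dx": -0.0014,"dy": -0.0042,"dz": -0.0004,"yaw": 0}
    - {"dx": 0,"dy": 0,"dz": 0,"yaw": 0}

```text
t: 4.1
eef_pos: [488.1, -373.9, 139.5]
tcp_rot: [3.141, -0.001, -0.323]
ft_force: [-0.2, -0.2, -0.7]
opening: 0.004
grip_force: 0.0
```

```bash
python3 - <<'E'
from h import *
snap("wrist","w3");s=state();print(loc(s["eef_pos"]),s["ft_force"])
E
```

```text
[-50.59148983 -88.12529063 139.53563965] [-1.24075489  0.46535949  0.36340634]
```

View pics/w3.png

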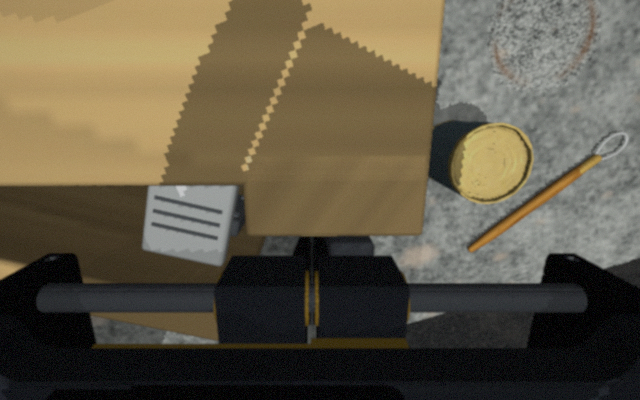

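The door has sprung ajar; the hook's hatched arm is at (145–235, 190–260) in the gap, and the knob hangs at about (350,245).

```bash
python3 - <<'E'
from h import *
L=loc(np.load("pics/w3.npz")["P"])
for u,v in [(350,240),(350,248),(335,245),(365,245),(190,200),(190,225),(190,245),(150,190),(232,190),(148,245),(222,260),(20,200),(20,240),(0,270),(60,300),(120,300),(195,325),(100,188),(239,200)]:print(u,v,L[v,u].round(0))
for a in(.22,.25,.28):
    print(a,-18-152*np.sin(a)+36*np.cos(a),120-152*np.cos(a)-36*np.sin(a))
E
```

```text
350 240 [ -18. -102.  187.]
350 248 [ -20. -101.  189.]
335 245 [-19. -96. 188.]
365 245 [ -20. -107.  188.]
190 200 [-10. -38. 163.]
190 225 [-21. -36. 163.]
190 245 [-30. -36. 163.]
150 190 [ -6. -22. 164.]
232 190 [ -6. -55. 163.]
148 245 [-31. -17. 163.]
222 260 [-38. -49. 163.]
20 200 [-17.  55. 141.]
20 240 [-24.  26. 175.]
0 270 [-28.  20. 191.]
60 300 [-24. -20. 215.]
120 300 [-24. -37. 216.]
195 325 [-51. -45. 190.]
100 188 [-20.  40. 103.]
239 200 [-30. -42.  94.]
0.22 -16.03859453239034 -36.19267872916334
0.25 -20.724554625104275 -36.18123063318084
0.28 -25.408062802557538 -36.02922997154527
```

Request:
arm_command:
  deltas:
    - {"dx": 0,"dy": 0,"dz": 0.03,"yaw": 0}
    - {"dx": 0,"dy": 0,"dz": 0.03,"yaw": 0}
    - {"dx": 0,"dy": 0,"dz": 0.03,"yaw": 0}
    - {"dx": 0.0149,"dy": 0.0134,"dz": 0,"yaw": -2.4}
    - {"dx": 0.0149,"dy": 0.0134,"dz": 0,"yaw": -2.4}
    - {"dx": 0.0149,"dy": 0.0134,"dz": 0,"yaw": -2.4}
    - {"dx": 0,"dy": 0,"dz": 0,"yaw": 0}
    - {"dx": 0,"dy": 0,"dz": 0,"yaw": 0}

```text
t: 4.95
eef_pos: [533.0, -332.8, 229.4]
tcp_rot: [3.141, -0.0, -0.446]
ft_force: [-0.2, -1.0, -0.7]
opening: 0.003
grip_force: 0.0
```

Request:
arm_command:
  deltas:
    - {"dx": 0,"dy": 0,"dz": -0.015,"yaw": 0}
    - {"dx": 0,"dy": 0,"dz": -0.015,"yaw": 0}
    - {"dx": 0,"dy": 0,"dz": -0.01,"yaw": 0}
    - {"dx": 0,"dy": 0,"dz": 0,"yaw": 0}
    - {"dx": 0,"dy": 0,"dz": -0.004,"yaw": 0}
    - {"dx": 0,"dy": 0,"dz": -0.004,"yaw": 0}
    - {"dx": 0,"dy": 0,"dz": -0.004,"yaw": 0}
    - {"dx": 0,"dy": 0,"dz": 0,"yaw": 0}

```text
t: 5.75
eef_pos: [533.0, -333.1, 177.4]
tcp_rot: [3.141, -0.001, -0.448]
ft_force: [-1.2, -0.7, 2.7]
opening: 0.001
grip_force: 1.2
```

Request:
arm_command:
  deltas:
    - {"dx": 0,"dy": 0,"dz": -0.004,"yaw": 0}
    - {"dx": 0,"dy": 0,"dz": -0.004,"yaw": 0}
    - {"dx": 0,"dy": 0,"dz": -0.0015,"yaw": 0}
    - {"dx": 0,"dy": 0,"dz": 0,"yaw": 0}

```text
t: 6.15
eef_pos: [532.9, -333.1, 167.8]
tcp_rot: [3.141, -0.0, -0.448]
ft_force: [-2.2, -3.1, 5.1]
opening: 0.004
grip_force: 2.8
```

```bash
python3 - <<'E'
from h import *
snap("wrist","w4");s=state();print(loc(s["eef_pos"]),s["ft_force"])
E
```

```text
[-21.12663454 -35.37691116 167.88038496] [-1.56397501 -3.47516039  5.7034588 ]
```

View pics/w4.png

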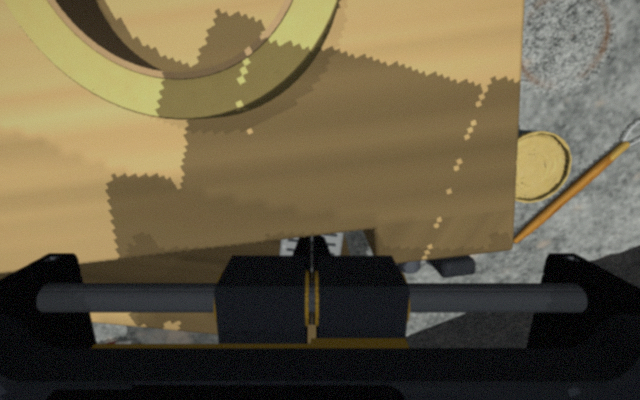

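```bash
cat > arc.py <<'E'
from h import *
def pos(a,s,r=152):
    return wor(-18-r*np.sin(a)+s*np.cos(a),120-r*np.cos(a)-s*np.sin(a))
def path(A):
    p=state()["eef_pos"][:2]
    for a,s in A:
        n=pos(a,s);print(round(a,3),((n-p)/1000).round(4),n);p=n
E
python3 - <<'E'
from arc import *
path([(.28,34),(.32,31),(.36,28),(.40,26),(.45,26),(.5,26),(.55,26),(.6,26)]+[(a,26+2*(a-.6)) for a in np.arange(.68,1.61,.08)])
E
```

```text
0.28 [-0.0059  0.0019] [ 527.  -331.2]
0.32 [-0.0082  0.0042] [ 518.8 -327. ]
0.36 [-0.0078  0.0047] [ 511.  -322.3]
0.4 [-0.0069  0.0044] [ 504.1 -317.9]
0.45 [-0.0064  0.0043] [ 497.7 -313.6]
0.5 [-0.0063  0.0045] [ 491.4 -309.1]
0.55 [-0.006   0.0048] [ 485.4 -304.3]
0.6 [-0.0057  0.0052] [ 479.7 -299.1]
0.68 [-0.0086  0.0087] [ 471.1 -290.4]
0.76 [-0.0078  0.0093] [ 463.3 -281.1]
0.84 [-0.0071  0.0099] [ 456.2 -271.2]
0.92 [-0.0063  0.0104] [ 449.9 -260.8]
1.0 [-0.0054  0.0109] [ 444.5 -249.9]
1.08 [-0.0046  0.0114] [ 439.9 -238.5]
1.16 [-0.0036  0.0116] [ 436.3 -226.9]
1.24 [-0.0027  0.0119] [ 433.6 -215. ]
1.32 [-0.0018  0.012 ] [ 431.8 -203. ]
1.4 [-0.0009  0.0122] [ 430.9 -190.8]
1.48 [0.0002 0.0122] [ 431.1 -178.6]
1.56 [0.0011 0.0122] [ 432.2 -166.4]
```

Request:
arm_command:
  deltas:
    - {"dx": -0.003,"dy": 0.001,"dz": 0,"yaw": -1}
    - {"dx": -0.003,"dy": 0.001,"dz": 0,"yaw": -1}
    - {"dx": -0.0041,"dy": 0.0021,"dz": 0,"yaw": -1}
    - {"dx": -0.0041,"dy": 0.0021,"dz": 0,"yaw": -1}
    - {"dx": -0.0039,"dy": 0.0023,"dz": 0,"yaw": -1}
    - {"dx": -0.0039,"dy": 0.0023,"dz": 0,"yaw": -1}
    - {"dx": -0.0035,"dy": 0.0022,"dz": 0,"yaw": -1}
    - {"dx": -0.0035,"dy": 0.0022,"dz": 0,"yaw": -1}
    - {"dx": -0.0064,"dy": 0.0043,"dz": 0,"yaw": -2}
    - {"dx": 0,"dy": 0,"dz": 0,"yaw": 0}

```text
t: 7.2
eef_pos: [497.2, -312.9, 168.0]
tcp_rot: [-3.141, 0.0, -0.624]
ft_force: [-0.6, -0.7, 4.3]
opening: 0.002
grip_force: 2.7
```

```bash
python3 - <<'E'
from h import *
snap("top","t2");snap("wrist","w5");s=state();print(loc(s["eef_pos"]),s["ft_force"])
a=cv2.imread("pics/t2.png")[150:270,290:450];b=cv2.imread("pics/w5.png")[100:400]
cv2.imwrite("pics/c3.png",np.vstack([cv2.resize(a,(400,300)),cv2.resize(b,(400,300))[:,:]]))
E
```

```text
[-60.93829866 -27.76733235 168.07260974] [-1.07653006 -1.38696665  5.34253151]
```

View pics/c3.png

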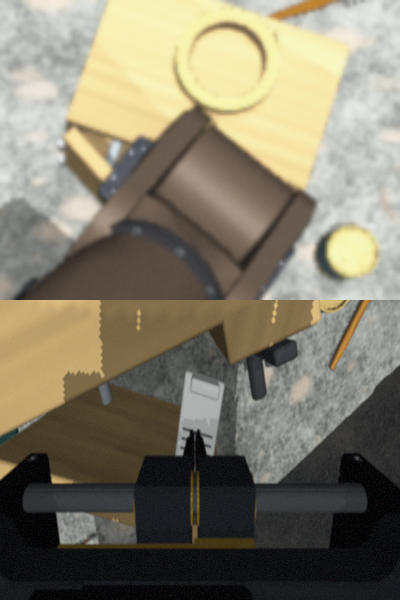

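The door is out about 0.5 rad and the hook's barb (lower half, about (207,380)) is clear of the board's edge. Next I'll sweep it further, then ease off the hook.

Request:
arm_command:
  deltas:
    - {"dx": -0.0063,"dy": 0.0045,"dz": 0,"yaw": -3}
    - {"dx": -0.006,"dy": 0.0048,"dz": 0,"yaw": -3}
    - {"dx": -0.0057,"dy": 0.0052,"dz": 0.005,"yaw": -3}
    - {"dx": -0.0086,"dy": 0.0087,"dz": 0.006,"yaw": -3}
    - {"dx": -0.0078,"dy": 0.0093,"dz": 0.006,"yaw": -3}
    - {"dx": -0.0071,"dy": 0.0099,"dz": 0.004,"yaw": -3}
    - {"dx": -0.0063,"dy": 0.0104,"dz": 0,"yaw": -3}
    - {"dx": -0.0054,"dy": 0.0109,"dz": 0,"yaw": -3}
    - {"dx": -0.0046,"dy": 0.0114,"dz": 0,"yaw": -3}
    - {"dx": -0.0036,"dy": 0.0116,"dz": 0,"yaw": -3}
    - {"dx": -0.0027,"dy": 0.0119,"dz": 0,"yaw": -3}
    - {"dx": -0.0018,"dy": 0.012,"dz": 0,"yaw": -3}
    - {"dx": -0.0009,"dy": 0.0122,"dz": 0,"yaw": -3}
    - {"dx": 0,"dy": 0,"dz": 0,"yaw": 0}

```text
t: 8.7
eef_pos: [430.4, -189.2, 188.6]
tcp_rot: [3.141, 0.001, -1.303]
ft_force: [-0.3, -0.1, 0.5]
opening: 0.004
grip_force: 0.0
```

```bash
python3 - <<'E'
from h import *
c=snap("top","t3");c=snap("scene","s3");s=state();print(loc(s["eef_pos"]),s["ft_force"],s["joints"])
for f in("t3","s3"):
    L=loc(np.load(f"pics/{f}.npz")["P"]);m=(abs(L[...,2]-190)<5)&(L[...,0]<-22)&(L[...,0]>-230)&(L[...,1]>-50)&(L[...,1]<200)
    Q=L[m];print(f,len(Q))
    if len(Q)>20:
        r=cv2.minAreaRect(Q[:,:2].astype(np.float32));print(r,Q.min(0),Q.max(0))
E
```

```text
[-163.38817553   67.29387766  188.6979951 ] [-0.00822882 -0.27791693 -0.14670518] [-5.56637016e-01  3.34414632e-01  1.97809043e+00  1.95355993e-04
  8.29508544e-01  2.31529663e+00]
t3 109
((-45.405555725097656, 109.46398162841797), (46.68364715576172, 15.702614784240723), 6.921174049377441) [-69.47126628 100.30749709 185.36195369] [-22.60284799 119.99585878 194.66239665]
s3 24
((-30.706512451171875, 116.21308135986328), (15.219245910644531, 26.880441665649414), 61.61090850830078) [-46.14844837 103.12834694 187.09806625] [-22.37549038 120.36042335 193.9374294 ]
```

Request:
arm_command:
  deltas:
    - {"dx": 0.0002,"dy": 0.006,"dz": 0,"yaw": 0}
    - {"dx": 0.0004,"dy": 0.006,"dz": 0,"yaw": 0}
    - {"dx": 0.0005,"dy": 0.003,"dz": 0,"yaw": 0}
    - {"dx": 0,"dy": 0,"dz": 0,"yaw": 0}
    - {"dx": 0,"dy": -0.01,"dz": 0,"yaw": 0}
    - {"dx": 0,"dy": -0.005,"dz": 0.02,"yaw": 0}
    - {"dx": 0,"dy": 0,"dz": 0.03,"yaw": 0}
    - {"dx": 0,"dy": 0,"dz": 0.03,"yaw": 0}
    - {"dx": 0,"dy": -0.04,"dz": 0.02,"yaw": 0}
    - {"dx": 0,"dy": -0.04,"dz": 0,"yaw": 0}
    - {"dx": 0,"dy": -0.04,"dz": 0,"yaw": 0}
    - {"dx": 0,"dy": -0.04,"dz": 0,"yaw": 0}
    - {"dx": 0,"dy": -0.04,"dz": 0,"yaw": 0}
    - {"dx": -0.02,"dy": -0.04,"dz": 0,"yaw": 0}
    - {"dx": -0.02,"dy": -0.04,"dz": 0,"yaw": 0}
    - {"dx": -0.02,"dy": -0.04,"dz": 0,"yaw": 0}
    - {"dx": -0.02,"dy": -0.04,"dz": 0,"yaw": 0}
    - {"dx": 0,"dy": 0,"dz": 0,"yaw": 0}

```text
t: 10.6
eef_pos: [348.4, -555.2, 287.8]
tcp_rot: [3.141, -0.0, -1.308]
ft_force: [-0.3, 1.1, -0.1]
opening: 0.004
grip_force: 0.0
```

```bash
python3 - <<'E'
from h import *
snap("top","t4");s=state();print(s["eef_pos"],s["ft_force"])
L=loc(np.load("pics/t4.npz")["P"]);m=(abs(L[...,2]-190)<5)&(L[...,0]<-22)&(L[...,0]>-230)&(L[...,1]>20)&(L[...,1]<200)
r=cv2.minAreaRect(L[m][:,:2].astype(np.float32));print(r)
im=cv2.imread("pics/t4.png")[110:310,160:480];cv2.imwrite("pics/c4.png",cv2.resize(im,(800,500)))
E
```

```text
[ 349.68501364 -553.04339707  287.88043412] [-0.24512073  0.46282481  0.92812625]
((-110.12905883789062, 108.40906524658203), (175.4364776611328, 16.264678955078125), 3.0814270973205566)
```

View pics/c4.png

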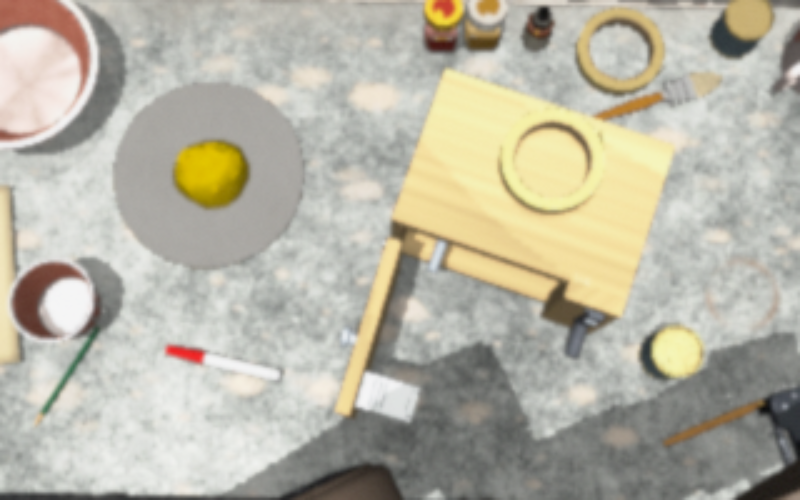

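The door stands at about a right angle (about 3° off), from (395,240) to (345,410). The button hangs down at (575,340), and the tape, tin and cup are where they were. The robot is clear.

```bash
python3 -c "
from h import *
print(job_done())"
```

```text
the job is handed in; nothing more can be done
None
```

The locker door is open to about a right angle (roughly 3° off), with the turn button straight down, the hook clear of its catch, and the tape, tin and cup undisturbed; I handed the job in at about 11 s.

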